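# Open a safety-capped bottle in its bench holder

### The job

Get the larger of the two square white bottles ready for sampling: carry it by its body, never by its cap, stand it fully home in the well of the bench holder that matches its size, and let go. Then press its safety cap down firmly and, keeping it pressed, turn it anticlockwise until it comes free, lift it off and lay it right way up in the flat steel tray. Leave the bottle standing upright in its well and leave the small bottle, the sample cup and the low beaker beside the work where they are.

Things in the scene. Friction and masses are not known exactly. Their poses are not given: they have to be found in the camera images.
- bottle: the larger white plastic bottle, loose, 0.2 to 0.42 kg. Square body 64 x 64 mm with 8 mm corner radius, flat upright walls from 0 to 80 mm above its underside, shoulder up to 92 mm, then the neck (35 mm diameter) up to the rim at 117 mm. Origin: centre of the underside; z up along the bottle, x and y square to the flat walls. The closed cap on it reaches from 98 to 126 mm
- cap: the larger bottle's black ribbed safety cap, 54 mm diameter, 28 mm high, loose, about 50 g. Origin: centre of the lower edge of its skirt, 98 mm above the bottle's origin when locked; z up along its axis. Locked: lugs in the skirt sit behind 3 mm teeth under hooks on the neck; unpressed it turns only a few degrees and cannot be pulled off. How it opens: see cap_top
- cap_top (a point): centre of the cap's flat top, 28 mm above its origin. Press 3 mm down (11 N) to clear the teeth; at 5 mm (13 N) it bottoms. Kept pressed, turn it anticlockwise seen from above (as its arrows point): turned 45 to 78 degrees against the bottle it can be lifted straight off; at about 83 degrees is a stop
- liner (a joint): spring liner inside the cap, seen only from below: 0 m as locked on the neck, +0.003 when pressed clear of the teeth, +0.005 when bottomed, -0.008 relaxed (cap off). 1000 N/m, 8 N at 0; it raises a freed cap some 8 mm when that is let go
- small_bottle: a bystander: the smaller white bottle of the same shape, 48 x 48 mm square, 105 mm high with its black cap, loose. Origin: centre of the underside, z up
- holder: grey bench holder, fixed: block 90 x 154 x 36 mm with two square wells 30 mm deep (mouths flared by 4 mm a side over their top 7 mm), on a foot with a screwed-down tab at each end, 182 mm long over all. Origin: centre of the underside; z up; its long side is its y axis, the large well lies toward +y. The wells' walls are parallel to its x and y axes
- large_well (a point): centre of the floor of the large well, 70 x 70 mm, 6 mm above the worktop and 30 mm below the holder's top; a seated bottle's origin lies here (3 mm play on each side, which lets the bottle turn up to 8 degrees either way)
- small_well (a point): centre of the floor of the holder's small well, 54 x 54 mm, 6 mm above the worktop, 30 mm deep
- cap_tray: shallow stainless tray, fixed, 115 mm (its x) by 150 mm (its y), rim 3 mm wide and 7.8 mm above the worktop. Origin: centre of the underside, z up
- tray_floor (a point): centre of the tray's flat inner floor, 2.5 mm above the worktop
- beaker_low: a bystander: low clear beaker near the holder and tray, 56 mm wide, 76 mm high, loose. Origin: centre of the underside (a second, taller beaker at the back is not used)
- sample_cup: a bystander: small closed sample cup with a snap lid and lift tab, 35 x 43 x 24 mm, loose. Origin: on its underside
Not all that is in view belongs to the job. What is shaped like the cap but blue is not meant.

How it is judged:
By the outcome, as a careful person would: the job done as asked, in the order asked, and still so for the second after the job is handed in, with the robot touching nothing.
It also fails if it takes over 54 s, if anything falls off the work surface, if the arm or the gripper's body presses on something with over 40 N, if the wrist force passes 120 N, or if a joint passes its speed limit or range.

### The arm

A 7-joint arm with a two-finger parallel gripper is mounted at the origin on a cart in front of the work surface, level with it; the furniture and walls round the work are solid. World frame = base frame: x ahead of the robot, y to its left, z up, the work surface at z = 0. Lengths are in m, angles in rad, forces in N, time in s.
With the tool pointing down it reaches from about 0.425 to 0.875 m from the base axis. Payload 8.4 kg.
Tool frame: the origin (TCP) lies midway between the tips of the shut fingers; the grasp point (between the pads) lies arm.hold_point_z behind it (arm.hold_point_z is the distance from the TCP to the grasp point, in m); z points along the fingers, x is the direction in which the jaws open and shut, and the axes are right-handed (so a half turn about z gives the same grasp; the last joint's range is limited). The gripper opens to 85 mm and grips with 20 to 120 N. Pads are 22 mm wide; open, the fingers measure 114 mm over their backs; the gripper's body (76 mm by 85 mm) begins 54 mm behind the grasp point. The pads swing forward as they close: fully open they stand 13 mm farther back than shut.
Start: joints at [1.173, 0.333, 0.04, 1.465, -0.013, 1.343, -0.059], TCP at [0.191, -0.621, 0.231] pointing down, gripper open.
Joint ranges: [-2.58, 2.58], [-0.38, 2.09], [-1.3, 1.39], [0.25, 2.4], [-1.5, 4.64], [0.08, 2.09], [-2.65, 2.65]. Speed limits (rad/s): [2.22, 2.22, 2.79, 2.79, 3.14, 3.14, 3.14].

### API

Orientations are given as a unit quaternion [w, x, y, z].
In Python, from plant import arm, cams gives the robot as it stands. The module is installed in compiled form; this text tells all that it offers.
- The arm moves only by the tool servo_tool, never from a script. Its argument "rows" is a list of rows, each a list of 7 numbers: the shift along the tool's x, y, z in mm, then the turn, a rotation vector about the tool's x, y, z in degrees, then the closure, from 0 (fully open) to 1 (shut). In form: [[tx, ty, tz, wx, wy, wz, gripper], ...]. A call has 1 to 20 rows; each row shifts and turns the commanded pose from where the row before left it, along the tool's axes as they then stand; what a row does not reach is not made up. A row lasts 1/10 s, in which the tool goes at most 50 mm and 8.59 degrees, less where a joint would pass 70% of its speed; a pose out of reach is approached as far as the arm can. A call is refused whole if a number of a shift passes 50 or a number of a turn 8.59, either way. A call with a gripper value outside its range is refused whole. The fingers move at their own pace and stop on an object; the grip force is fixed at half the most. Time passes only in rows, so rows that do not move let the fingers close. It gives the time, the measured TCP pose, the force and the opening at its end, in the units of the state.
- arm.observe(): the state, without advancing time (a new reading comes with each control period).
- cams.snapshot(name): name is "side" or "top" or "wrist"; returns the picture (420x560x3 uint8, blue, green, red); there is no depth.
- cams.camera_info(name): a dict with "fovy" (degrees; the focal length in pixels is half the picture's height over the tangent of half this angle, whatever the lens; pixels are square), "cx", "cy" (the principal point, pixels), "camera_from_world" (4x4, takes a point from world to camera coordinates). Camera axes: x right, y down, z forward; pixel columns grow to the right and rows downward; lengths in m; the calibration is good to about 2 mm. A picture is of the moment at which its call begins: read the wrist's pose just before it. camera_info takes no time and is no camera call; for the wrist camera it gives the pose at the moment of the call.
- arm.close_job(): hands the job in, once; it reports no verdict.
The state is a dict: "clock": time; "joints": joint angles; "qvel": joint speeds; "joint_efforts": joint torques, N m; "ee_pos": TCP position; "eef_rot": TCP orientation; "ft_force": force on the tool from outside, world axes, zero at the start; "ft_torque": the same for the moment, N m; "finger_gap": finger opening in m.
Only numpy, scipy, OpenCV 4.12 (cv2) and the standard library are available. Lean on these libraries where they do the work, as an engineer would, in place of code of your own. Each camera call takes 0.05 s, during which the arm holds its last target. There are 200 camera calls.

## Working session

There is one attempt and no reset: what is moved stays moved. The work goes in short steps, Python scripts to look and compute and a tool call to move; the robot and the scene stay as the last step left them, time stands still between calls to the robot, and variables do not carry over. Pictures are saved under pics/ and viewed, about 8 in all and at most 12, crops included, and the job is handed in when it is done.

Besides the shell and the picture viewer there is one more tool, called after "Emit:" as name([rows], argument=value, ...), one row to a line, values as JSON. servo_tool: Moves the arm, as the interface text tells. Its arguments: {"type":"object","properties":{"rows":{"type":"array","items":{"type":"array","items":{"type":"number"}}}},"required":["rows"]}

```bash
mkdir -p pics
cat > h.py <<'E'
import numpy as np, cv2
from plant import arm, cams
from scipy.spatial.transform import Rotation as R
def info(n):
    i=cams.camera_info(n); f=210/np.tan(np.radians(i["fovy"]/2)); return f,i["cx"],i["cy"],np.array(i["camera_from_world"])
def ray(c,u,v,z):
    f,cx,cy,T=c; W=np.linalg.inv(T); d=W[:3,:3]@np.array([(u-cx)/f,(v-cy)/f,1]); o=W[:3,3]; return o+d*(z-o[2])/d[2]
def proj(c,p):
    f,cx,cy,T=c; q=T[:3,:3]@np.asarray(p)+T[:3,3]; return np.array([f*q[0]/q[2]+cx,f*q[1]/q[2]+cy])
def rot(s): q=s["eef_rot"]; return R.from_quat([q[1],q[2],q[3],q[0]])
E
python3 - <<'E'
from h import *
s=arm.observe(); print(s, arm.hold_point_z)
ims=[cams.snapshot(n) for n in("top","side","wrist")]
for n,i in zip(("top","side","wrist"),ims):
    cv2.imwrite(f"pics/{n}0.png",i); f,cx,cy,T=info(n); print(n,f,cx,cy,np.linalg.inv(T).round(3).tolist())
E
```

```text
{'clock': 0.0, 'joints': array([ 1.17282389,  0.33389967,  0.03986739,  1.46628955, -0.01342979,
        1.34331351, -0.0585025 ]), 'qvel': array([ 0.00057967, -0.00015327,  0.00140688, -0.00156623, -0.00023531,
       -0.00090997, -0.00113308]), 'joint_efforts': array([-8.68539300e-04, -6.58552122e+01,  1.36473890e+00, -4.05559337e+01,
        1.68233039e-02,  1.26234483e-02,  2.03871480e-05]), 'ee_pos': array([ 0.19117267, -0.6207588 ,  0.23041949]), 'eef_rot': array([-4.55565984e-04,  8.04464619e-01, -5.94000001e-01, -6.84333162e-04]), 'ft_force': array([ 0.16776889, -0.6019727 , -0.11685151]), 'ft_torque': array([ 0.01498027, -0.02855788, -0.00301463]), 'finger_gap': 0.08536551983770135} 0.0187
top 445.2318179018173 280.30916172708993 214.29062843368482 [[0.017, -0.992, 0.128, 0.381], [-0.999, -0.021, -0.025, -0.181], [0.028, -0.127, -0.991, 0.955], [0.0, 0.0, 0.0, 1.0]]
side 540.038258615487 274.5016060506795 197.36862852657447 [[-0.989, -0.094, 0.115, 0.387], [-0.149, 0.616, -0.774, 0.603], [0.002, -0.782, -0.623, 0.772], [0.0, 0.0, 0.0, 1.0]]
wrist 352.3723624259005 278.8451756483394 208.91778892584327 [[0.294, -0.916, -0.274, 0.261], [-0.956, -0.283, -0.082, -0.6], [-0.002, 0.286, -0.958, 0.374], [0.0, 0.0, 0.0, 1.0]]
```

View pics/top0.png

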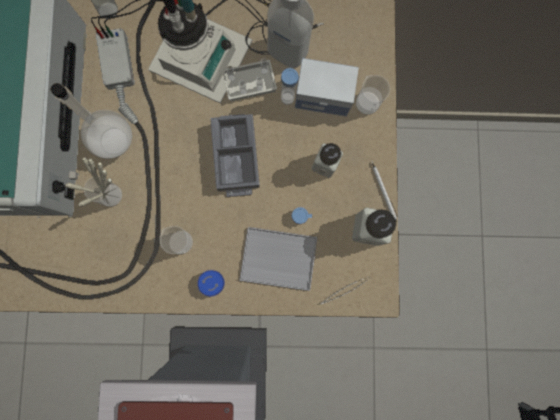

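View pics/side0.png

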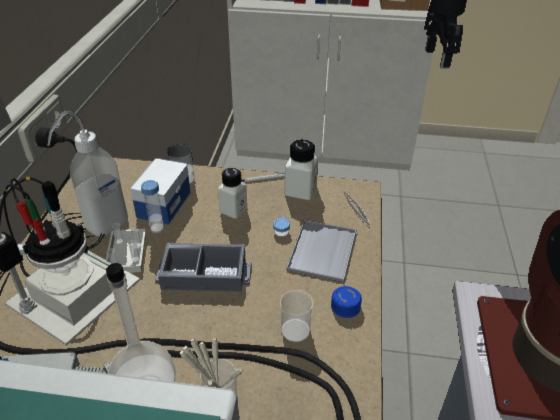

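The top view shows the larger bottle at (376,226) with its black cap at (381,223). Lookalikes are the small bottle at (328,158), the blue cap at (210,283), the wash bottle at (290,30) and the black-capped flask at (60,90). The larger square black-capped bottle is the one I want. I'll measure it and check with a close crop.

Run:
```python
from h import *
t=info("top"); s=info("side")
im=cv2.imread("pics/top0.png")
for n,u,v,z in [("cap",380,224,.126),("smallcap",330,153,.105),("holder c",235,153,.036),("tray",278,259,.005),("beaker",176,241,.04),("cup",301,216,.02),("bluecap",210,283,.02),("stick1",374,166,.01),("stick2",395,215,.01),("tallbk",372,95,.04)]:
    print(n,ray(t,u,v,z).round(3))
print(ray(s,303,148,.126).round(3), ray(s,232,175,.105).round(3))
for n,im,(a,b,w,h) in[("t",im,(330,190,90,70)),("h",im,(200,105,70,95)),("tr",im,(230,220,100,80))]:
    pass
A=cv2.resize(im[190:260,330:423],None,fx=4,fy=4,interpolation=cv2.INTER_CUBIC)
B=cv2.resize(im[105:205,200:270],None,fx=4,fy=4,interpolation=cv2.INTER_CUBIC)
c=np.zeros((400,800,3),np.uint8); c[:280,:372]=A; c[:400,400:680]=B
cv2.imwrite("pics/c1.png",c)
```

```text
cap [ 0.473 -0.39   0.126]
smallcap [ 0.614 -0.298  0.105]
holder c [ 0.628 -0.106  0.036]
tray [ 0.408 -0.202  0.005]
beaker [0.44  0.008 0.04 ]
cup [ 0.499 -0.248  0.02 ]
bluecap [ 0.355 -0.062  0.02 ]
stick1 [ 0.613 -0.408  0.01 ]
stick2 [ 0.507 -0.452  0.01 ]
tallbk [ 0.763 -0.398  0.04 ]
[ 0.47  -0.379  0.126] [ 0.609 -0.286  0.105]
```

View pics/c1.png

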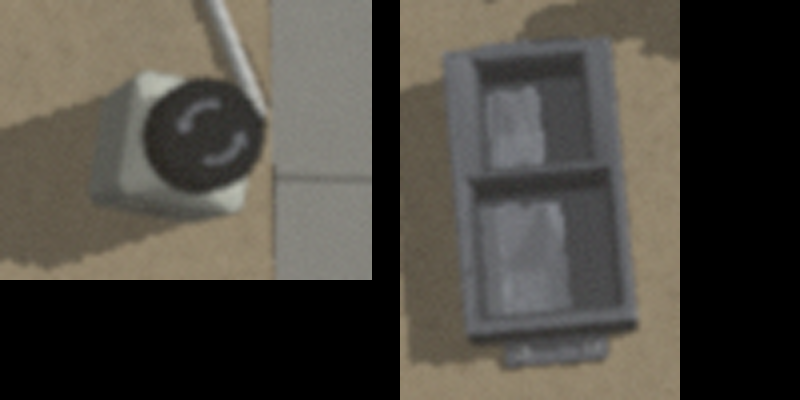

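The crop confirms the black cap with anticlockwise arrows on the square white bottle, and the holder's large well is the one nearer the robot. I'm moving above the bottle, turning the jaws to about world x.

Emit:
servo_tool([
  [0,0,0,0,0,-8.25,0],
  [0,0,0,0,0,-8.25,0],
  [0,0,0,0,0,-8.25,0],
  [0,0,0,0,0,-8.25,0],
  [0,0,0,0,0,-8.25,0],
  [0,0,0,0,0,-8.25,0],
  [0,0,0,0,0,-8.25,0],
  [0,0,0,0,0,-8.25,0],
  [25,-27,0,0,0,0,0],
  [25,-27,0,0,0,0,0],
  [25,-27,0,0,0,0,0],
  [25,-27,0,0,0,0,0],
  [25,-27,0,0,0,0,0],
  [25,-27,0,0,0,0,0],
  [25,-27,0,0,0,0,0],
  [25,-27,0,0,0,0,0],
  [25,-26,0,0,0,0,0],
  [23,-26,0,0,0,0,0],
  [0,0,0,0,0,0,0],
  [0,0,0,0,0,0,0],
])

```text
clock: 2.15
ee_pos: [0.47, -0.3841, 0.231]
eef_rot: [-0.0, 0.998, -0.059, -0.0]
ft_force: [-0.8, 0.4, -0.2]
finger_gap: 0.0857
```

Run:
```python
from h import *
c=info("wrist"); s=arm.observe(); im=cams.snapshot("wrist"); cv2.imwrite("pics/w1.png",im)
np.save("w1.npy",np.array([*c[:3],*c[3].ravel()]))
print(s["clock"],s["ee_pos"],rot(s).as_matrix().round(3).tolist(),s["joints"].round(2),s["ft_force"])
```

```text
2.15 [ 0.47002063 -0.38414206  0.23099385] [[0.993, -0.118, -0.001], [-0.118, -0.993, 0.0], [-0.001, -0.0, -1.0]] [ 0.88  0.27 -0.32  1.56  0.09  1.33  0.43] [-0.77607781  0.42963864 -0.21294063]
```

View pics/w1.png

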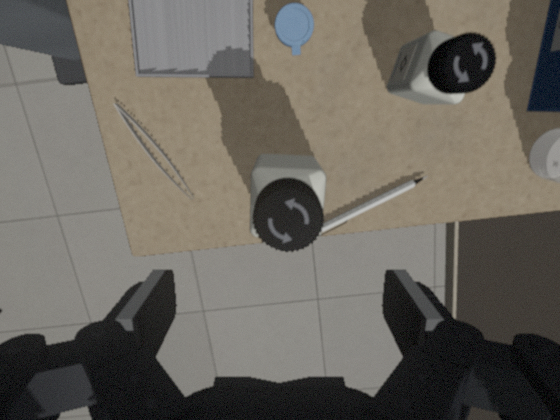

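The wrist view shows the larger bottle's cap at (288,215), with the body's +y edge at row ~156 running from (257) to (324) and a pen touching or near it at (325,228). The small bottle is at (462,62).

Run:
```python
from h import *
a=np.load("w1.npy"); c=(a[0],a[1],a[2],a[3:].reshape(4,4)); im=cv2.imread("pics/w1.png")
hsv=cv2.cvtColor(im,cv2.COLOR_BGR2HSV)
m=np.zeros(im.shape[:2],np.uint8); m[140:260,240:345]=1
blk=((hsv[...,2]<60)&(m>0)).astype(np.uint8)
cs=cv2.findContours(blk,0,1)[0]; k=max(cs,key=cv2.contourArea); e=cv2.fitEllipse(cv2.convexHull(k)); print("cap",e, ray(c,*e[0],.126).round(4))
L=ray(c,e[0][0]-e[1][0]/2,e[0][1],.126);Rr=ray(c,e[0][0]+e[1][0]/2,e[0][1],.126);print("diam",np.linalg.norm(L-Rr))
A=cv2.resize(im[140:260,235:350],None,fx=5,fy=5,interpolation=cv2.INTER_CUBIC); cv2.imwrite("pics/w1c.png",A)
# predicted corners for given pose
C=ray(c,*e[0],.126)[:2]
for yaw in(-6,-10):
  for z in(0,.08):
    print(yaw,z,[proj(c,[*(C+R.from_euler('z',yaw,degrees=True).as_matrix()[:2,:2]@np.array(p)*.032),z]).round(0).tolist() for p in((-1,1),(1,1),(1,-1),(-1,-1))])
# holder yaw and well from top
t=info("top")
print([ray(t,200+x/4,105+y/4,.036).round(4).tolist() for x,y in((446,52),(607,40),(634,326),(470,338))] if 0 else [ray(t,200+(x-400)/4,105+y/4,.036).round(4).tolist() for x,y in((446,52),(607,40),(634,326),(470,338))])
print("well mouth",[ray(t,200+(x-400)/4,105+y/4,.036).round(4).tolist() for x,y in((468,180),(610,172),(624,312),(478,322))])
```

```text
cap ((287.5582580566406, 214.45811462402344), (69.3427963256836, 72.47271728515625), 164.19729614257812) [ 0.4762 -0.3902  0.126 ]
diam 0.051293428297887494
-6 0 [[254.0, 150.0], [315.0, 149.0], [314.0, 208.0], [256.0, 208.0]]
-6 0.08 [[248.0, 162.0], [324.0, 161.0], [323.0, 233.0], [251.0, 234.0]]
-10 0 [[256.0, 148.0], [317.0, 152.0], [312.0, 209.0], [254.0, 206.0]]
-10 0.08 [[251.0, 160.0], [327.0, 164.0], [320.0, 235.0], [248.0, 231.0]]
[[0.7034, -0.0539, 0.036], [0.7124, -0.1393, 0.036], [0.5573, -0.1574, 0.036], [0.549, -0.0721, 0.036]]
well mouth [[0.6337, -0.068, 0.036], [0.6399, -0.1428, 0.036], [0.5647, -0.152, 0.036], [0.5576, -0.0759, 0.036]]
```

View pics/w1c.png

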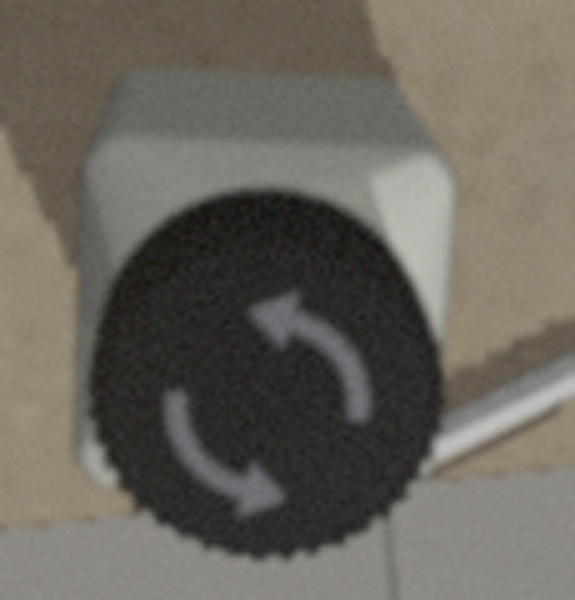

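Emit:
servo_tool([
  [0,0,0,0,0,2.7,0],
  [7.7,9.8,0,0,0,0,0],
  [0,0,30,0,0,0,0],
  [0,0,30,0,0,0,0],
  [0,0,30,0,0,0,0],
  [0,0,30,0,0,0,0],
  [0,0,25,0,0,0,0],
  [0,0,15,0,0,0,0],
  [0,0,8,0,0,0,0],
  [0,0,6,0,0,0,0],
  [0,0,0,0,0,0,0],
  [0,0,0,0,0,0,0],
])

```text
clock: 3.4
ee_pos: [0.4761, -0.3963, 0.0583]
eef_rot: [0.0, 0.997, -0.084, 0.001]
ft_force: [-0.3, -0.6, -0.1]
finger_gap: 0.0853
```

Emit:
servo_tool([
  [0,0,0,0,0,0,1],
  [0,0,0,0,0,0,1],
  [0,0,0,0,0,0,1],
  [0,0,0,0,0,0,1],
  [0,0,0,0,0,0,1],
  [0,0,0,0,0,0,1],
  [0,0,0,0,0,0,1],
  [0,0,0,0,0,0,1],
])

```text
clock: 4.2
ee_pos: [0.4761, -0.3963, 0.0589]
eef_rot: [0.001, 0.997, -0.084, 0.001]
ft_force: [-2.4, 1.3, 7.8]
finger_gap: 0.0627
```

Run:
```python
from h import *
s=arm.observe(); print(s["ee_pos"],s["finger_gap"],s["ft_force"],s["ft_torque"],np.degrees(np.arctan2(*rot(s).as_matrix()[[1,0],0])))
im=cams.snapshot("side"); cv2.imwrite("pics/s2.png",cv2.resize(im[100:260,180:400],None,fx=3,fy=3))
```

```text
[ 0.47605138 -0.39625895  0.05888854] 0.06274690844279568 [-2.3503449   1.26890877  7.83783162] [0.33230213 0.45998949 0.04179096] -9.584645532574209
```

View pics/s2.png

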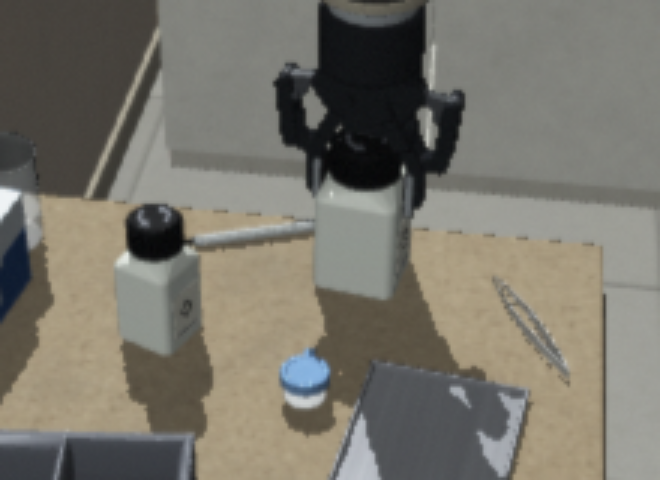

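The bottle is gripped by its upper body, with jaws at 62.7 mm and the cap clear of the palm. The pen ends just beside it. Lifting and carrying it over the large well.

Emit:
servo_tool([
  [0,0,-8,0,0,0,1],
  [0,0,-18,0,0,0,1],
  [0,0,-30,0,0,-3,1],
  [0,0,-30,0,0,-4,1],
  [0,0,-25,0,0,-4,1],
  [0,0,-9,0,0,-4,1],
  [0,0,0,0,0,-1,1],
  [2,-10,0,0,0,0,1],
  [4,-22,0,0,0,0,1],
  [6,-30,0,0,0,0,1],
  [8,-30,0,0,0,0,1],
  [14,-30,0,0,0,0,1],
  [18,-30,0,0,0,0,1],
  [20,-30,0,0,0,0,1],
  [20,-30,0,0,0,0,1],
  [20,-25,0,0,0,0,1],
  [20,-18,0,0,0,0,1],
  [14,-10,0,0,0,0,1],
  [8,-6,0,0,0,0,1],
  [0,0,0,0,0,0,1],
])

```text
clock: 6.25
ee_pos: [0.5985, -0.1085, 0.1766]
eef_rot: [-0.0, 0.998, 0.056, -0.0]
ft_force: [-0.6, 0.3, -3.3]
finger_gap: 0.0625
```

Emit:
servo_tool([
  [0,0,0,0,0,0,1],
  [0,0,0,0,0,0,1],
])

```text
clock: 6.45
ee_pos: [0.5976, -0.1108, 0.1771]
eef_rot: [0.0, 0.998, 0.055, -0.0]
ft_force: [0.5, -0.7, -3.3]
finger_gap: 0.0626
```

Run:
```python
from h import *
c=info("wrist"); s=arm.observe(); im=cams.snapshot("wrist"); cv2.imwrite("pics/w2.png",im)
np.save("w2.npy",np.array([*c[:3],*c[3].ravel()]))
print(s["clock"],s["ee_pos"],rot(s).as_matrix().round(3).tolist(),s["joints"].round(2),s["ft_force"],s["finger_gap"])
cv2.imwrite("pics/s3.png",cams.snapshot("side")); cv2.imwrite("pics/t3.png",cams.snapshot("top"))
```

```text
6.45 [ 0.59763231 -0.11082995  0.17713851] [[0.994, 0.11, -0.001], [0.11, -0.994, -0.001], [-0.001, 0.001, -1.0]] [ 0.54  0.33 -0.52  1.62  0.17  1.24  0.09] [ 0.49345845 -0.70674084 -3.33645838] 0.06260112450597687
```

View pics/w2.png

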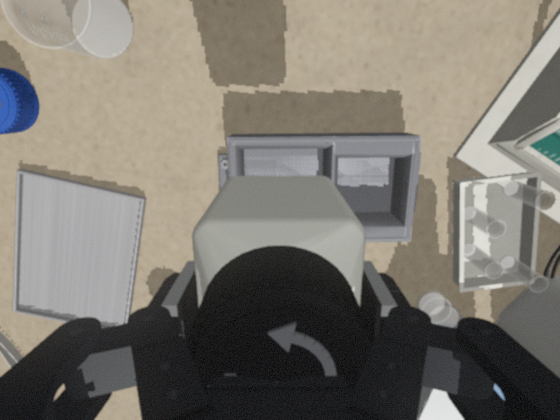

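The wrist view shows the held bottle squarely aligned over the holder, whose top edge runs (230,137) to (418,135). Its divider is at x~333 and the tray is at left (80,250). One crop to measure the fit.

Run:
```python
from h import *
im=cv2.imread("pics/w2.png"); A=cv2.resize(im[120:270,180:430],None,fx=3.2,fy=3.2,interpolation=cv2.INTER_CUBIC); cv2.imwrite("pics/w2c.png",A)
a=np.load("w2.npy"); c=(a[0],a[1],a[2],a[3:].reshape(4,4))
for n,u,v,z in[("TL",230,137,.036),("TR",418,135,.036),("BR",408,240,.036)]: print(n,ray(c,u,v,z).round(4))
```

```text
TL [ 0.5543 -0.0677  0.036 ]
TR [ 0.7025 -0.0498  0.036 ]
BR [ 0.7137 -0.1384  0.036 ]
```

View pics/w2c.png

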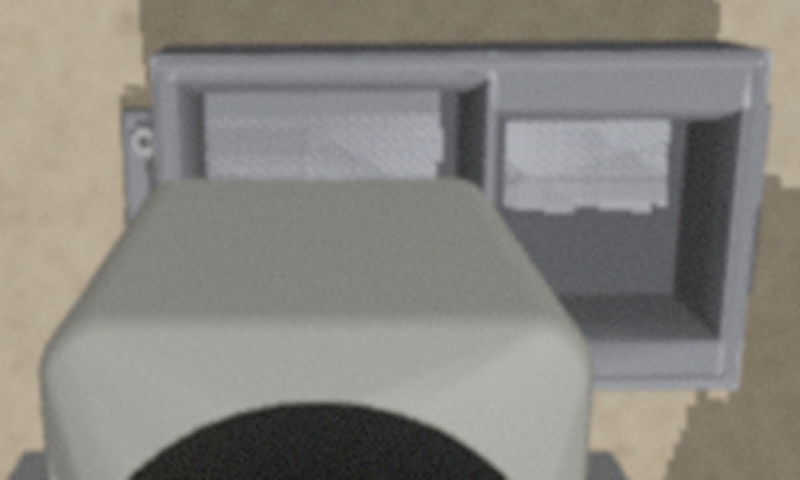

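Run:
```python
from h import *
a=np.load("w2.npy"); c=(a[0],a[1],a[2],a[3:].reshape(4,4))
P=lambda x,y,z: ray(c,180+x/3.2,120+y/3.2,z)
TL,TR,BR=P(155,57,.036),P(768,51,.036),P(739,388,.036)
print("len",np.linalg.norm(TR-TL),np.linalg.norm(TR-BR))
d=(TR-TL)/np.linalg.norm(TR-TL); n=np.array([d[1],-d[0],0]); print("yaw",np.degrees(np.arctan2(d[1],d[0])))
M=(TL+BR)/2; w=M-.032*d; print("well",w)
# bottle bottom edge
A,B=P(175,183,.118),P(455,182,.118); e=(B-A)[:2]; print("bot yaw",np.degrees(np.arctan2(e[1],e[0])),np.linalg.norm(e))
A2,B2=P(158,190,.118),P(472,190,.118)
ty=np.array([.11,-.994,0]); print("bottle c",(A+B)/2+.032*ty,(A2+B2)/2)
A3,B3=P(42,370,.198),P(590,370,.198); print("wide",np.linalg.norm(A3-B3),(A3+B3)/2)
s=arm.observe(); print(s["ee_pos"])
```

```text
len 0.1522179719274674 0.08978173595413083
yaw 6.850500625272939
well [ 0.60304396 -0.10767238  0.036     ]
bot yaw 6.50775215488315 0.05116629628732035
bottle c [ 0.59792812 -0.11089872  0.118     ] [ 0.59456386 -0.08047734  0.118     ]
wide 0.06371076602965757 [ 0.59527817 -0.08497804  0.198     ]
[ 0.59795599 -0.11024162  0.17742145]
```

Emit:
servo_tool([
  [3.7,-1.9,10,0,0,0,1],
  [0,0,25,0,0,0,1],
  [0,0,25,0,0,0,1],
  [0,0,12,0,0,0,1],
  [0,0,5,0,0,0,1],
  [0,0,5,0,0,0,1],
  [0,0,3,0,0,0,1],
  [0,0,0,0,0,0,1],
  [0,0,0,0,0,0,1],
])

```text
clock: 7.5
ee_pos: [0.6022, -0.107, 0.093]
eef_rot: [0.0, 0.998, 0.056, 0.0]
ft_force: [-0.5, 0.0, -2.4]
finger_gap: 0.0628
```

Run:
```python
from h import *
s=arm.observe(); print(s["ee_pos"],s["ft_force"],s["ft_torque"])
c=info("wrist"); im=cams.snapshot("wrist"); np.save("w3.npy",np.array([*c[:3],*c[3].ravel()]))
cv2.imwrite("pics/w3.png",im)
S=cams.snapshot("side"); A=cv2.resize(S[150:310,140:270],None,fx=3,fy=3,interpolation=cv2.INTER_CUBIC); B=im[90:400,160:440]
o=np.zeros((480,800,3),np.uint8); o[:480,:390]=A; o[:310,400:680]=B; cv2.imwrite("pics/m3.png",o)
```

```text
[ 0.60221769 -0.10698929  0.09299729] [-0.48594253  0.00859758 -2.37226024] [-0.00529493 -0.01174409  0.03193453]
```

View pics/m3.png

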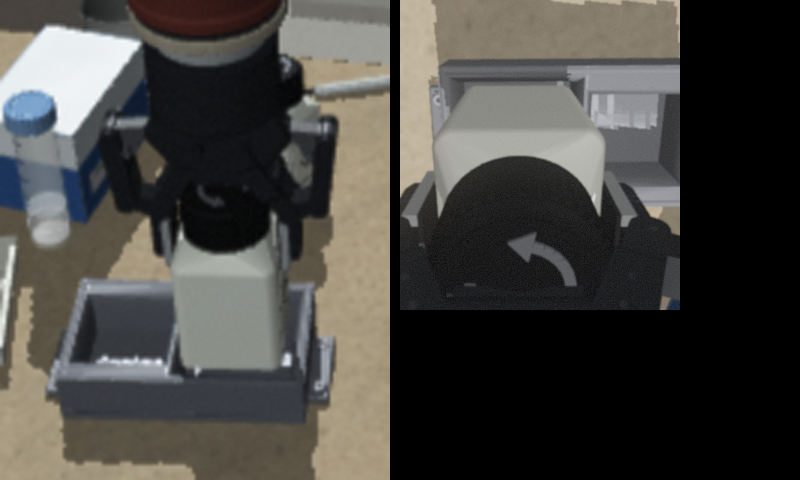

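In the side and wrist crops the bottle's base is just inside the well mouth, about 2 mm too near the divider. I'm correcting that and going down.

Emit:
servo_tool([
  [-2,0,0,0,0,0,1],
  [0,0,4,0,0,0,1],
  [0,0,4,0,0,0,1],
  [0,0,4,0,0,0,1],
  [0,0,4,0,0,0,1],
  [0,0,0,0,0,0,1],
])

```text
clock: 8.2
ee_pos: [0.5993, -0.1071, 0.0754]
eef_rot: [-0.0, 0.998, 0.056, -0.001]
ft_force: [-0.0, 0.6, -3.4]
finger_gap: 0.0628
```

Emit:
servo_tool([
  [0,0,3,0,0,0,1],
  [0,0,3,0,0,0,1],
  [0,0,2,0,0,0,1],
  [0,0,1,0,0,0,1],
  [0,0,0,0,0,0,1],
])

```text
clock: 8.7
ee_pos: [0.5997, -0.1072, 0.0671]
eef_rot: [-0.0, 0.998, 0.056, -0.0]
ft_force: [-0.2, 0.2, -2.2]
finger_gap: 0.0628
```

Emit:
servo_tool([
  [0,0,1,0,0,0,1],
  [0,0,1,0,0,0,1],
  [0,0,1,0,0,0,1],
  [0,0,0,0,0,0,1],
])

```text
clock: 9.1
ee_pos: [0.5999, -0.1072, 0.065]
eef_rot: [0.0, 0.998, 0.056, 0.0]
ft_force: [-2.9, 0.4, 3.6]
finger_gap: 0.0624
```

It's seated: the floor contact came at the expected height. Releasing and moving up to the cap.

Emit:
servo_tool([
  [0,0,0,0,0,0,0],
  [0,0,0,0,0,0,0],
  [0,0,0,0,0,0,0],
  [0,0,0,0,0,0,0],
  [0,0,0,0,0,0,0],
  [0,0,-5,0,0,0,0],
  [0,0,-10,0,0,0,0],
  [0,0,-15,0,0,0,0],
  [0,0,-5,0,0,0,0],
  [0,0,0,0,0,0,0],
])

```text
clock: 10.1
ee_pos: [0.6008, -0.1073, 0.1011]
eef_rot: [0.0, 0.998, 0.056, 0.001]
ft_force: [0.9, 0.1, 0.1]
finger_gap: 0.0851
```

Run:
```python
from h import *
s=arm.observe(); print(s["ee_pos"],s["ft_force"],s["finger_gap"],s["joints"].round(2))
c=info("wrist"); im=cams.snapshot("wrist"); print(proj(c,[*s["ee_pos"][:2],.132]))
S=cams.snapshot("side"); A=cv2.resize(S[150:310,140:270],None,fx=3,fy=3,interpolation=cv2.INTER_CUBIC); B=im[90:420,150:550]
o=np.zeros((480,800,3),np.uint8); o[:480,:390]=A; o[:330,400:800]=B; cv2.imwrite("pics/m4.png",o)
```

```text
[ 0.60078557 -0.10731396  0.10109457] [0.85196281 0.09092902 0.14781231] 0.08513076315794442 [ 0.52  0.4  -0.51  1.7   0.22  1.1   0.05]
[277.63555976 312.04906618]
```

View pics/m4.png

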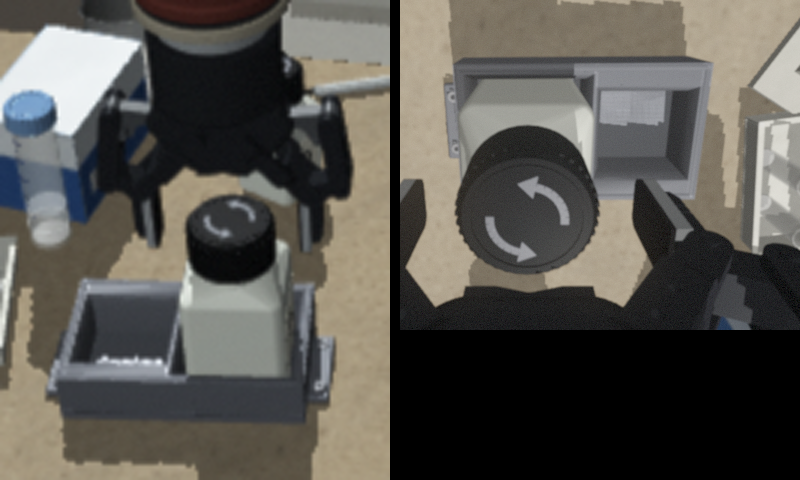

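The side crop shows the bottle low and upright in the large well. The wrist crop puts the cap centre at about (279,306) in image pixels against a predicted (278,312), so it's roughly 2 mm off. I'm correcting by 1.5 mm and gripping the cap.

Emit:
servo_tool([
  [0.3,-1.5,0,0,0,0,0],
  [0,0,0,0,0,0,1],
  [0,0,0,0,0,0,1],
  [0,0,0,0,0,0,1],
  [0,0,0,0,0,0,1],
  [0,0,0,0,0,0,1],
  [0,0,0,0,0,0,1],
  [0,0,0,0,0,0,1],
  [0,0,0,0,0,0,1],
  [0,0,0,0,0,0,1],
])

```text
clock: 11.2
ee_pos: [0.6001, -0.1056, 0.0994]
eef_rot: [-0.0, 0.998, 0.056, 0.0]
ft_force: [1.1, 1.2, 0.1]
finger_gap: 0.053
```

Emit:
servo_tool([
  [0,0,1,0,0,0,1],
  [0,0,1,0,0,0,1],
  [0,0,1,0,0,0,1],
  [0,0,0,0,0,0,1],
])

```text
clock: 11.6
ee_pos: [0.6002, -0.1056, 0.0973]
eef_rot: [0.0, 0.998, 0.056, 0.0]
ft_force: [-3.3, 1.3, 9.4]
finger_gap: 0.0527
```

Emit:
servo_tool([
  [0,0,1,0,0,0,1],
  [0,0,1,0,0,0,1],
  [0,0,1,0,0,0,1],
  [0,0,1,0,0,0,1],
  [0,0,0,0,0,0,1],
])

```text
clock: 12.1
ee_pos: [0.6004, -0.1056, 0.0942]
eef_rot: [0.0, 0.998, 0.056, 0.001]
ft_force: [-5.7, 1.2, 17.0]
finger_gap: 0.0526
```

It has bottomed: 5.2 mm down at 17 N. Turning anticlockwise while it's pressed.

Emit:
servo_tool([
  [0,0,0.8,0,0,-3,1],
  [0,0,0,0,0,-4,1],
  [0,0,0,0,0,-4,1],
  [0,0,0,0,0,-4,1],
  [0,0,0,0,0,0,1],
])

```text
clock: 12.6
ee_pos: [0.6016, -0.1053, 0.0942]
eef_rot: [0.001, 0.982, 0.187, 0.002]
ft_force: [-2.5, 1.4, 18.4]
finger_gap: 0.0531
```

Run:
```python
from h import *
s=arm.observe(); print(s["ee_pos"],s["ft_force"],s["ft_torque"],s["finger_gap"],np.degrees(np.arctan2(*rot(s).as_matrix()[[1,0],0])))
```

```text
[ 0.6015694  -0.10534443  0.09418766] [-2.47430876  1.4173805  18.37159825] [0.341184   0.6405914  0.09828839] 0.053065281407153525 21.574695423621247
```

Torque is low and it's holding 18 N. Continuing the turn to about 70°.

Emit:
servo_tool([
  [0,0,0,0,0,-5,1],
  [0,0,0,0,0,-5,1],
  [0,0,0,0,0,-5,1],
  [0,0,0,0,0,-5,1],
  [0,0,0,0,0,-5,1],
  [0,0,0,0,0,-5,1],
  [0,0,0,0,0,-5,1],
  [0,0,0,0,0,-5,1],
  [0,0,0,0,0,-5,1],
  [0,0,0,0,0,-5,1],
  [0,0,0,0,0,-3,1],
  [0,0,0,0,0,0,1],
])

```text
clock: 13.8
ee_pos: [0.6015, -0.1054, 0.0942]
eef_rot: [0.001, 0.796, 0.606, 0.001]
ft_force: [-2.7, 1.9, 19.0]
finger_gap: 0.0529
```

Run:
```python
from h import *
s=arm.observe(); print(s["ee_pos"],s["ft_force"],s["ft_torque"],s["finger_gap"],np.degrees(np.arctan2(*rot(s).as_matrix()[[1,0],0])))
c=info("wrist"); im=cams.snapshot("wrist"); cv2.imwrite("pics/w5.png",im)
S=cams.snapshot("side"); A=cv2.resize(S[150:310,140:270],None,fx=3,fy=3,interpolation=cv2.INTER_CUBIC); B=im[90:420,80:480]
o=np.zeros((480,800,3),np.uint8); o[:480,:390]=A; o[:330,400:800]=B; cv2.imwrite("pics/m5.png",o)
```

```text
[ 0.60149777 -0.10537499  0.0941982 ] [-2.68111365  1.94054283 19.02651226] [0.27465607 0.79378928 0.09463499] 0.052918382527067785 74.53797109193157
```

View pics/m5.png

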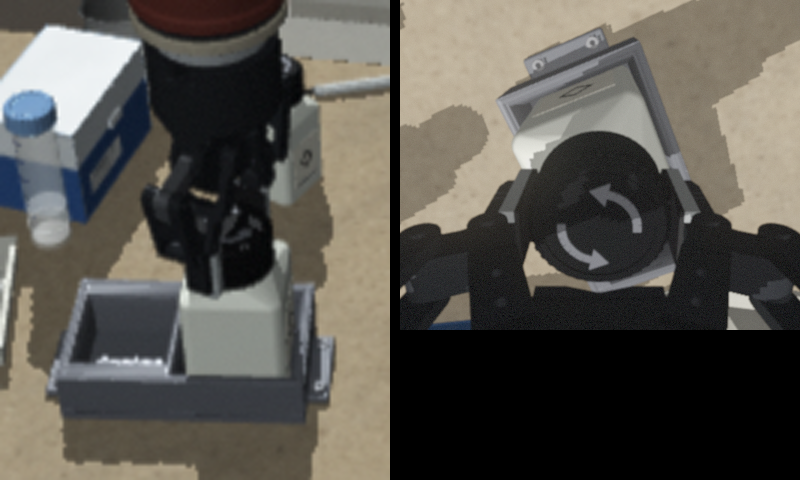

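The arrows kept their place in the tool frame, so the cap has turned 68° with the gripper while the bottle stayed put. Lifting it off.

Emit:
servo_tool([
  [0,0,-2,0,0,0,1],
  [0,0,-2,0,0,0,1],
  [0,0,-2,0,0,0,1],
  [0,0,-2,0,0,0,1],
  [0,0,0,0,0,0,1],
])

```text
clock: 14.4
ee_pos: [0.6012, -0.1055, 0.1009]
eef_rot: [0.001, 0.796, 0.605, 0.001]
ft_force: [1.1, 1.8, 5.5]
finger_gap: 0.0522
```

Emit:
servo_tool([
  [0,0,-3,0,0,0,1],
  [0,0,-3,0,0,0,1],
  [0,0,-3,0,0,0,1],
  [0,0,0,0,0,0,1],
])

```text
clock: 14.8
ee_pos: [0.5995, -0.106, 0.1084]
eef_rot: [-0.0, 0.797, 0.605, -0.0]
ft_force: [-0.7, -0.4, 0.0]
finger_gap: 0.0529
```

Run:
```python
from h import *
a=np.load("w2.npy"); c=(a[0],a[1],a[2],a[3:].reshape(4,4)); t=info("top")
P=[ray(c,u,v,.0078) for u,v in((18,172),(144,200),(128,325),(14,308))]; print(np.round(P,3).tolist(),np.mean(P,0))
Q=[ray(t,u,v,.0078) for u,v in((246,229),(315,236),(309,290),(240,284))]; print(np.round(Q,3).tolist(),np.mean(Q,0))
s=arm.observe(); T=np.array([.412,-.203,s["ee_pos"][2]]); print(s["ee_pos"],rot(s).as_matrix().round(3).tolist(), rot(s).inv().apply(T-s["ee_pos"]),s["joints"].round(2))
```

```text
[[0.364, -0.122, 0.008], [0.476, -0.136, 0.008], [0.46, -0.272, 0.008], [0.345, -0.265, 0.008]] [ 0.41124209 -0.19876898  0.0078    ]
[[0.47, -0.132, 0.008], [0.458, -0.28, 0.008], [0.344, -0.268, 0.008], [0.354, -0.123, 0.008]] [ 0.40651069 -0.20073278  0.0078    ]
[ 0.59947971 -0.10596936  0.10842168] [[0.269, 0.963, -0.001], [0.963, -0.269, -0.0], [-0.0, -0.001, -1.0]] [-0.1438751  -0.15447816  0.00020302] [ 0.68  0.44 -0.74  1.68  0.32  1.14  1.16]
```

Emit:
servo_tool([
  [0,0,-10,0,0,0,1],
  [0,0,-20,0,0,0,1],
  [0,0,-20,0,0,0,1],
  [0,0,-10,0,0,0,1],
  [0,0,0,0,0,0,1],
])

```text
clock: 15.3
ee_pos: [0.6007, -0.1057, 0.1701]
eef_rot: [0.001, 0.796, 0.605, 0.001]
ft_force: [0.4, -0.4, -0.5]
finger_gap: 0.0526
```

Emit:
servo_tool([
  [-8,-9,0,0,0,0,1],
  [-18,-19,0,0,0,0,1],
  [-20,-21,0,0,0,0,1],
  [-20,-22,0,0,0,0,1],
  [-20,-22,0,0,0,0,1],
  [-20,-22,0,0,0,0,1],
  [-20,-21,0,0,0,0,1],
  [-12,-13,0,0,0,0,1],
  [-6,-6,0,0,0,0,1],
  [0,0,0,0,0,0,1],
  [0,0,40,0,0,0,1],
  [0,0,40,0,0,0,1],
  [0,0,40,0,0,0,1],
  [0,0,25,0,0,0,1],
  [0,0,10,0,0,0,1],
  [0,0,0,0,0,0,1],
  [0,0,0,0,0,0,1],
])

```text
clock: 17.0
ee_pos: [0.4131, -0.2026, 0.0145]
eef_rot: [0.0, 0.796, 0.605, 0.0]
ft_force: [-0.2, 0.8, -0.5]
finger_gap: 0.0529
```

Emit:
servo_tool([
  [0,0,4,0,0,0,1],
  [0,0,3,0,0,0,1],
  [0,0,2,0,0,0,1],
  [0,0,0,0,0,0,1],
])

```text
clock: 17.4
ee_pos: [0.4119, -0.2028, 0.0045]
eef_rot: [0.0, 0.796, 0.605, -0.0]
ft_force: [0.1, -0.1, -1.0]
finger_gap: 0.0528
```

Emit:
servo_tool([
  [0,0,1,0,0,0,1],
  [0,0,1,0,0,0,1],
  [0,0,1,0,0,0,1],
  [0,0,0,0,0,0,1],
])

```text
clock: 17.8
ee_pos: [0.4119, -0.2027, 0.0014]
eef_rot: [-0.0, 0.796, 0.605, -0.0]
ft_force: [-0.7, 0.1, -0.3]
finger_gap: 0.0528
```

Emit:
servo_tool([
  [0,0,1,0,0,0,1],
  [0,0,1,0,0,0,1],
  [0,0,1,0,0,0,1],
  [0,0,0,0,0,0,1],
])

```text
clock: 18.2
ee_pos: [0.412, -0.2027, -0.0009]
eef_rot: [0.0, 0.796, 0.605, -0.0]
ft_force: [-4.4, 2.7, 13.5]
finger_gap: 0.0531
```

Touched down on the tray floor at about the expected height. Backing off slightly, opening and withdrawing.

Emit:
servo_tool([
  [0,0,-1.5,0,0,0,1],
  [0,0,0,0,0,0,0],
  [0,0,0,0,0,0,0],
  [0,0,0,0,0,0,0],
  [0,0,0,0,0,0,0],
  [0,0,0,0,0,0,0],
  [0,0,0,0,0,0,0],
  [0,0,-10,0,0,0,0],
  [0,0,-20,0,0,0,0],
  [0,0,-40,0,0,0,0],
  [0,0,-40,0,0,0,0],
  [0,0,-40,0,0,0,0],
  [0,0,-40,0,0,0,0],
  [0,0,-20,0,0,0,0],
  [0,0,0,0,0,0,0],
])

```text
clock: 19.7
ee_pos: [0.4136, -0.2032, 0.2138]
eef_rot: [0.003, 0.796, 0.605, 0.001]
ft_force: [-0.1, 0.1, 0.4]
finger_gap: 0.0853
```

Run:
```python
from h import *
s=arm.observe(); print(s["clock"],s["ee_pos"],s["ft_force"],s["finger_gap"])
S=cams.snapshot("side"); T=cams.snapshot("top")
o=np.zeros((600,800,3),np.uint8)
A=cv2.resize(S[130:350,150:400],None,fx=2,fy=2,interpolation=cv2.INTER_CUBIC); o[:440,:500]=A
B=cv2.resize(T[100:320,160:310],None,fx=1.9,fy=1.9,interpolation=cv2.INTER_CUBIC); o[:418,510:795]=B
o[440:600,0:220]=cams.snapshot("wrist")[120:280,170:390]
cv2.imwrite("pics/f.png",o)
```

```text
19.7 [ 0.41360166 -0.20316945  0.21378357] [-0.11318675  0.0835636   0.41160496] 0.0852625287408212
```

View pics/f.png

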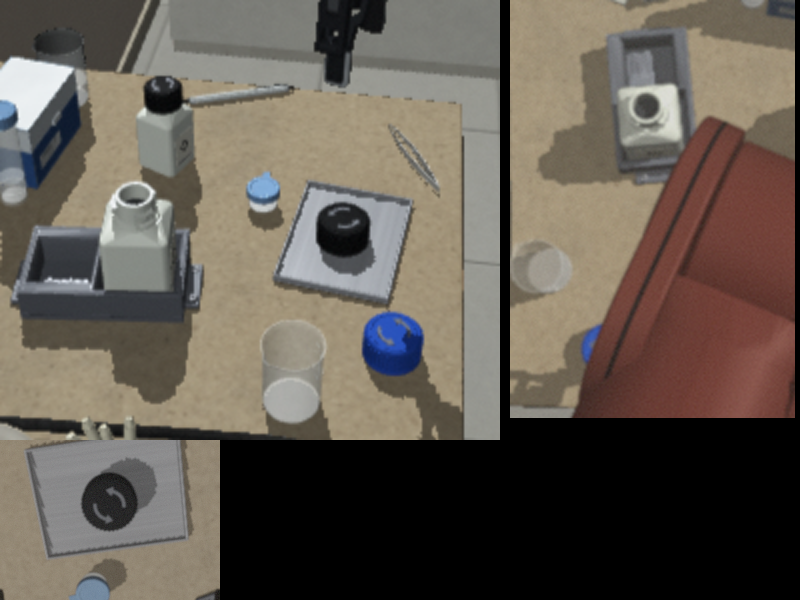

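The final view shows the bottle open and upright in the large well, and the cap right way up, arrows showing, inside the tray. The bystanders are in place and the arm is clear.

```bash
python3 -c "
from plant import arm
print(arm.close_job())"
```

```text
the job is handed in; nothing more can be done
None
```

The job is done and handed in at about 20 s of the 54 s allowed; the hand-in gives no verdict.

- **Bottle:** I carried it by its upper body and lowered it into the large well. Floor contact came at TCP z = 0.065 m, as expected for a fully seated bottle, and I let go there.
- **Cap:** I pressed it 5.2 mm down, holding 17–19 N, and turned it 68° anticlockwise. It lifted free with the force back near zero, and I set it in the tray.

**Last checks:** The final pictures show the bottle open and upright in its well, and the cap lying right way up inside the tray. The small bottle, sample cup and low beaker look undisturbed by eye; I did not re-measure their positions. The gripper is open and clear, with under 0.5 N at the wrist.

**What disagreed:** The top and wrist views differed by about 4 mm on where the well was. I took a position between them and shifted 2 mm after a close look, and the bottle went in without any notable side force.

When I lowered the cap, I pushed it onto the tray floor with 13.5 N before backing off 1.5 mm and releasing it.

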